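Load a test cartridge under the spring-closed light cover of a bench analyser

ROBOT

A 6-joint arm with a two-finger parallel gripper is mounted at the origin on a cart in front of the work surface, level with it; the furniture and walls round the work are solid. World frame = base frame: x ahead of the robot, y to its left, z up, the work surface at z = 0. Lengths are in m, angles in rad, forces in N, time in s.
With the tool pointing down it reaches from about 0.375 to 0.975 m from the base axis. Payload 3.8 kg.
Tool frame: the origin (TCP) lies midway between the tips of the shut fingers; the grasp point (between the pads) lies 19 mm behind it; z points along the fingers, y is the line along which they close (so a half turn about z gives the same grasp; the last joint's range is limited). The gripper opens to 85 mm and grips with 20 to 120 N. Pads are 22 mm wide; open, the fingers measure 114 mm over their backs; the gripper's body (76 mm by 85 mm) begins 54 mm behind the grasp point. The pads swing forward as they close: fully open they stand 13 mm farther back than shut.
Start: joints at [-1.167, 0.264, 1.604, -0, 1.274, -0.037], TCP at [0.288, -0.61, 0.204] pointing down, gripper open.
Joint ranges: [-2.63, 2.63], [-0.94, 2.18], [0.31, 2.57], [-1.31, 4.45], [0, 2.66], [-2.55, 2.55]. Speed limits (rad/s): [2.57, 2.57, 3.14, 3.14, 3.14, 3.14].

INTERFACE

Orientations are given as a rotation vector (axis times angle).
In Python, from workcell import bot gives the robot as it stands.
- The arm moves only by the tool jog_arm, never from a script. Its argument "motion" is a list of rows, each a list of 5 numbers: the opening, from -1 (shut) to 1 (fully open), then the shift along the tool's x, y, z in mm, then the turn about the tool's z in degrees. In form: [[claw, x, y, z, twist], ...]. A call has 1 to 10 rows; each row shifts and turns the commanded pose from where the row before left it, along the tool's axes as they then stand; what a row does not reach is not made up. A row lasts 1/12 s, in which the tool goes at most 41.7 mm and 7.16 degrees, less where a joint would pass 70% of its speed; a pose out of reach is approached as far as the arm can. A call with a gripper value outside its range is refused whole. The fingers move at their own pace and stop on an object; "force" is the grip in N (left out, the last holds). Time passes only in rows, so rows that do not move let the fingers close. It gives the time, the measured TCP pose, the force, the opening and the grip force at its end, in the units of the state.
- bot.read_state(): the state, without advancing time (a new reading comes with each control period).
- bot.read_camera(name): name is "side" or "top" or "wrist"; returns (picture, depth): 384x512x3 uint8, red, green, blue; 384x512 float32, m along the optical axis (not along the pixel's ray), 0 where there is no reading.
- bot.get_calibration(name): a dict with "vfov" (degrees; the focal length in pixels is half the picture's height over the tangent of half this angle, whatever the lens; pixels are square), "cx", "cy" (the principal point, pixels), "rvec" (rotation vector, rad) and "tvec" (3), from world to camera coordinates, as OpenCV has them; the wrist camera has in their place "tool_from_camera" (4x4, takes a point from camera to tool coordinates, whose origin is the TCP and whose axes are the flange's). Camera axes: x right, y down, z forward; pixel columns grow to the right and rows downward; lengths in m; the calibration is good to about 2 mm. A picture is of the moment at which its call begins: read the wrist's pose just before it. get_calibration takes no time and is no camera call.
- bot.finish_job(): hands the job in; it is judged then, once.
The state is a dict: "time": time; "q": joint angles; "joint_vel": joint speeds; "joint_torque": joint torques, N m; "tool_pos": TCP position; "tcp_rot": TCP orientation; "wrist_force": force on the tool from outside, world axes, zero at the start; "torque": the same for the moment, N m; "width": opening from 0.0 (shut) to 1.0 (fully open); "grip_force": force on a finger pad.
Only numpy, scipy, OpenCV 4.12 (cv2) and the standard library are available. Lean on these libraries where they do the work, as an engineer would, in place of code of your own. Each camera call takes 0.05 s, during which the arm holds its last target. There are 200 camera calls.

TASK

Load the bench analyser: with one fingertip press its side bar down and hold it, so that the spring-closed light cover stands open, and meanwhile with the other fingertip push the test cartridge by its tongue along the tray into the bay until it is fully home. Only push the cartridge, never lift or carry it, and do not let the cover touch it, for its sample well is open. Then let the bar up so that the cover closes over the cartridge, come clear, and leave the other things on the bench where they lie.

Things in the scene. Friction and masses are not known exactly. Their poses are not given: they have to be found in the camera images.
- analyser: Bench analyser, fixed; place and yaw vary. Beige housing 152 mm wide, 110 tall, with display, from x = 66 mm; grey loading tray before it. Origin on the worktop under the middle of the bay's mouth; +x = the way the cartridge goes in, +y = tray's left, z up. Tray floor 10 mm above worktop, x = -131 to 66 mm, y = -30 to 34 mm. Bay x = 0 to 66 mm, 32 mm wide about y = 0, housing is its end stop.
- bay_mouth (a point): Middle of the bay's mouth on the tray floor (analyser x = 0, y = 0, z = 10 mm). Guide rails 10 mm tall stand on the tray, 50 mm apart, converging to 32 mm at the mouth over its last 30 mm.
- cover (a joint): Angle of the rocker (light cover and press bar in one): 0 = cover shut, 1.2 = most open. A spring shuts it: 2 to 6 N on the bar. The cartridge passes freely under it from 0.6 rad up. A fingertip whose side facing the hinge is 15 to 30 mm from the hinge line, pressed down to 16 mm above the worktop, opens it about 1.1 to 0.8 rad.
- rocker: Dark rocker: light cover over the bay and press bar beside the tray, in one. Origin on its hinge line at the mouth (analyser x = 0, y = -28, z = 32 mm); hinge runs along x, with bearing posts 37 mm tall at x = -129 and 3 mm. Cover plate: x = 0 to 64 mm, analyser y = -28 to 22 mm, 3 mm thick; at 1.2 rad its edge is 82 mm above the worktop.
- bar_mid (a point): Middle of the ribbed press bar's top, 28 mm from the hinge line (analyser x = -65, y = -55, z = 41 mm at rest); moves with it. The bar is a flat paddle on the tray's right (-y), x = -124 to -6 mm, 48 mm out from the hinge, at rest sloping up outwards by 0.26 rad; only the worktop is below. It works pressed anywhere along x, and a fingertip can slide along it.
- skirt_mid (a point): Middle of the lower edge of the cover's front skirt (analyser x = -1, y = 0, z = 24 mm when shut). Shut, the skirt bars the mouth to the cartridge's body but leaves room for its tongue.
- cartridge: Off-white test cartridge, loose on the tray, 60 g. Body 64 x 28 x 18 mm with a round well on top; behind it a tongue 22 mm wide, 11 tall, its ridged end 50 mm behind the origin. Origin: centre of the body's underside, +x = leading end (32 mm ahead). Starts 8 to 24 mm before the mouth, a little askew. Fully home: origin at analyser x = 34 mm, tongue end 16 mm out of the mouth.
- marker_pen: Bystander: marker pen lying left of the tray, 15 x 125 x 16 mm, long axis its y.
- sample_tube: Bystander: capped sample tube lying left of the tray, 17 x 84 x 17 mm, long axis its y.
- slide_carton: Bystander: carton of glass slides left of the tray, 118 x 78 x 28 mm.
- forceps: Bystander: steel forceps lying right of the press bar, 23 x 142 x 10 mm, long axis its y.
- pp_box: Bystander: open translucent box in front of the centrifuge, 82 x 68 x 30 mm.
- timer: Bystander: bench timer on the left, 62 x 73 x 57 mm.
Things that resemble listed ones, but are neither listed nor needed, are in the scene too. Of the things shaped like the cartridge, the white one is meant.

How it is judged:
By the outcome, as a careful person would: the job done as asked, in the order asked, and still so for the second after the job is handed in, with the robot touching nothing.
It also fails if it takes over 35 s, if anything falls off the work surface, if the arm or the gripper's body presses on something with over 40 N, if the wrist force passes 120 N, or if a joint passes its speed limit or range.

## Working session

There is one attempt and no reset: what is moved stays moved. The work goes in short steps, Python scripts to look and compute and a tool call to move; the robot and the scene stay as the last step left them, time stands still between calls to the robot, and variables do not carry over. Pictures are saved under pics/ and viewed, at most 10 in all, crops included, and the job is handed in when it is done.

Besides the shell and the picture viewer there is one more tool, called as name(argument=value, ...) on one line, values as JSON. jog_arm: Moves the arm, as the interface text tells. Its arguments: {"type":"object","properties":{"motion":{"type":"array"},"force":{"type":"number"}},"required":["motion"]}

```bash
mkdir -p pics; cat > h.py <<'E'
import numpy as np, cv2
from workcell import bot
from scipy.spatial.transform import Rotation as R
def cam(name):
    s=bot.read_state(); im,d=bot.read_camera(name); c=bot.get_calibration(name)
    f=im.shape[0]/2/np.tan(np.radians(c['vfov'])/2)
    if name=='wrist':
        T=np.eye(4);T[:3,:3]=R.from_rotvec(s['tcp_rot']).as_matrix();T[:3,3]=s['tool_pos'];T=T@np.array(c['tool_from_camera'])
    else:
        M=np.eye(4);M[:3,:3]=R.from_rotvec(np.ravel(c['rvec'])).as_matrix();M[:3,3]=np.ravel(c['tvec']);T=np.linalg.inv(M)
    v,u=np.mgrid[:im.shape[0],:im.shape[1]]
    P=np.stack([(u-c['cx'])/f*d,(v-c['cy'])/f*d,d],-1)@T[:3,:3].T+T[:3,3]
    P[d==0]=np.nan
    return im,P
def save(name,im,k=1.5):
    cv2.imwrite('pics/'+name,cv2.resize(im[...,::-1],None,fx=k,fy=k,interpolation=cv2.INTER_CUBIC))
E
python3 - <<'E'
from h import *
for n in('top','side'):
    im,P=cam(n);save(n+'1.png',im);np.savez(n+'1.npz',im=im,P=P)
s=bot.read_state();print(s);print(bot.get_calibration('top'),bot.get_calibration('wrist'))
E
```

```text
{'time': 0.1, 'q': array([-1.16691851e+00,  2.64712075e-01,  1.60529158e+00, -1.39326060e-05,
        1.27369886e+00, -3.69336242e-02]), 'joint_vel': array([ 8.45193566e-04, -1.30690324e-04, -4.65444414e-03,  7.43930645e-05,
       -1.23661275e-03,  5.22783056e-04]), 'joint_torque': array([ 9.00281284e-04, -5.16707253e+01, -3.68588841e+01, -6.75085630e-05,
        6.24021210e-03,  1.64065131e-05]), 'tool_pos': array([ 0.28768462, -0.6098003 ,  0.20233426]), 'tcp_rot': array([-3.06357049e+00, -6.86385672e-01,  6.24807217e-04]), 'wrist_force': array([-0.06602818,  0.25382039,  0.53560871]), 'torque': array([ 0.00932091, -0.00078808,  0.0466988 ]), 'grip_force': 0.0, 'width': 0.9983511797801664}
{'vfov': 43.34847792253922, 'cx': 256.23350862391067, 'cy': 195.413668226624, 'rvec': array([ 2.17560758, -1.74049244,  0.39021212]), 'tvec': array([0.03147235, 0.5105463 , 1.64073101])} {'vfov': 62.43112071813238, 'cx': 251.90084677230618, 'cy': 194.38904590952464, 'tool_from_camera': array([[-7.16770510e-04, -9.56849680e-01, -2.90582477e-01,
         7.35011563e-02],
       [ 9.99998422e-01, -1.15826592e-03,  1.34735239e-03,
        -1.26183241e-03],
       [-1.62578548e-03, -2.90581053e-01,  9.56849000e-01,
        -1.70781452e-01],
       [ 0.00000000e+00,  0.00000000e+00,  0.00000000e+00,
         1.00000000e+00]])}
```

View pics/top1.png

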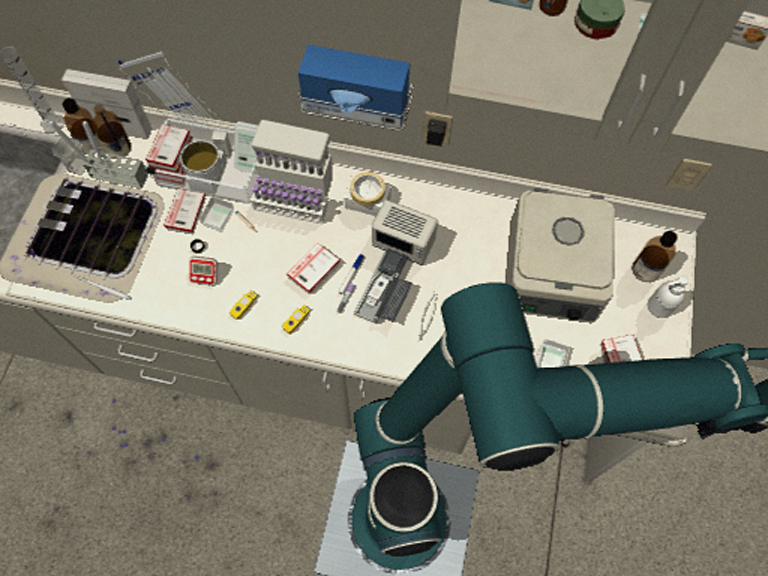

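View pics/side1.png

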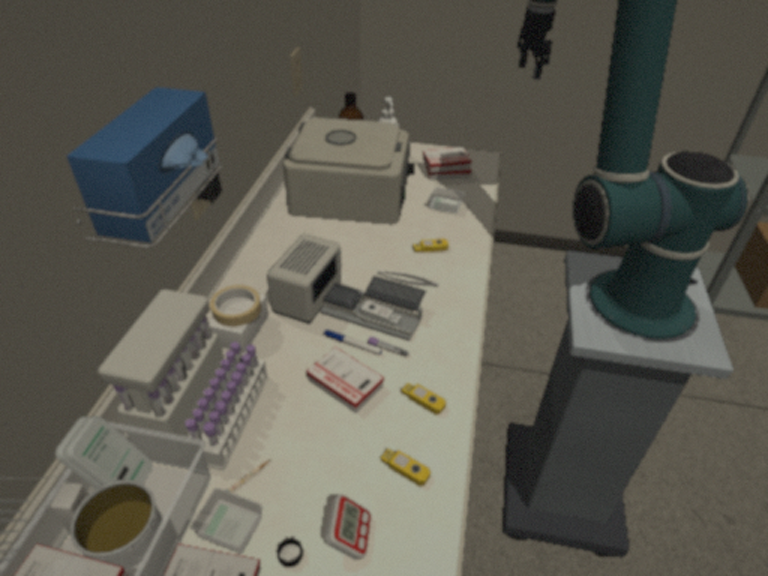

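The top view shows the analyser: housing at about (405,230), tray running down to (375,310), white cartridge at (380,288), press bar at (397,297). Forceps lie at (428,315), with the pen and tube at (352,282). I'll fit its pose from the depth.

```bash
python3 - <<'E'
from h import *
z=np.load('top1.npz');P=z['P'];im=z['im']
for n,(u,v) in dict(house=(405,222),tray_end=(368,312),cart=(380,288),bar=(397,297),forc=(428,315),pen=(355,270)).items():
    print(n,P[int(v/1.5),int(u/1.5)].round(3))
c=P[150,268]
m=(np.abs(P[...,2]-.11)<.008)&(np.hypot(P[...,0]-c[0],P[...,1]-c[1])<.2)
q=P[m][:,:2].astype(np.float32);print('house top',m.sum(),cv2.minAreaRect(q),P[m][:,2].mean())
m=(np.abs(P[...,2]-.11)<.03)
s=np.load('side1.npz');Q=s['P']
m=(np.abs(Q[...,2]-.11)<.006)&(np.hypot(Q[...,0]-c[0],Q[...,1]-c[1])<.15)
print('side',m.sum(),cv2.minAreaRect(Q[m][:,:2].astype(np.float32)))
save('crop.png',im[130:240,190:330],5.5)
E
```

```text
house [0.697 0.135 0.11 ]
tray_end [0.475 0.182 0.012]
cart [0.541 0.166 0.025]
bar [0.522 0.119 0.034]
forc [0.505 0.032 0.001]
pen [0.58  0.242 0.018]
house top 783 ((0.6947280764579773, 0.13617993891239166), (0.15175938606262207, 0.09820996969938278), 77.73348236083984) 0.10933389758816671
side 951 ((0.6941442489624023, 0.13842308521270752), (0.150248184800148, 0.09634748101234436), 79.72819519042969)
```

View pics/crop.png

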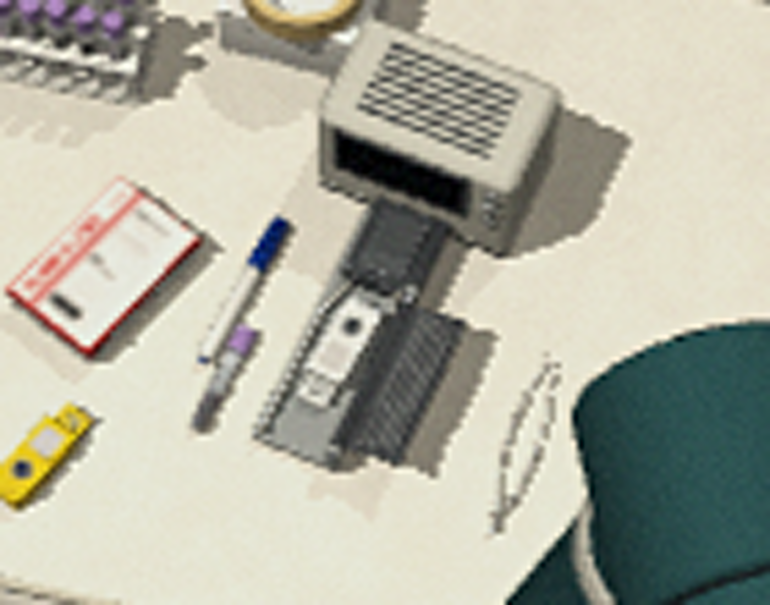

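The crop shows the tray running up-right towards the housing, the cartridge's well at (352,325), its tongue end near (315,390), and the bar at (410,390). Yaw is about -11°. I'll move above it for a close look from the wrist.

jog_arm(motion=[[1,10,-10,-30,0],[1,26,-29,-10,0],[1,26,-29,-10,0],[1,26,-29,-10,0],[1,27,-30,-5,0],[1,27,-30,-5,0],[1,27,-30,0,0],[1,27,-30,0,0],[1,27,-30,0,0],[1,27,-30,0,0]])

```text
time: 0.93
tool_pos: [0.3957, -0.2513, 0.2732]
tcp_rot: [-3.065, -0.686, 0.0]
wrist_force: [1.6, -0.0, -0.8]
width: 0.999
grip_force: 0.0
```

jog_arm(motion=[[0,27,-30,0,0],[0,27,-30,0,0],[0,27,-30,0,0],[0,27,-30,0,0],[0,27,-30,0,0],[0,27,-30,0,0],[0,27,-30,0,0],[0,27,-30,0,0],[0,27,-30,0,0],[0,27,-30,0,0]])

```text
time: 1.77
tool_pos: [0.5119, 0.1354, 0.2732]
tcp_rot: [3.065, 0.687, -0.001]
wrist_force: [0.8, 0.3, -0.0]
width: 0.503
grip_force: 0.0
```

jog_arm(motion=[[0,0,0,0,-7.1],[0,0,0,0,-7.1],[0,0,0,0,-7.1],[0,0,0,0,-7.1],[0,0,0,0,-7.1],[0,0,0,0,-7.1],[0,0,0,0,-7.1],[0,0,0,0,-7.1],[0,0,0,0,-7.1],[0,0,0,0,-7.1]])

```text
time: 2.6
tool_pos: [0.5117, 0.1331, 0.273]
tcp_rot: [-2.089, -2.345, 0.001]
wrist_force: [1.0, 0.5, -0.4]
width: 0.498
grip_force: 0.0
```

jog_arm(motion=[[0,0,0,0,-7.1],[0,0,0,0,-7.1],[0,0,0,0,-7.1],[0,0,0,0,-7.1],[0,0,0,0,-7.1],[0,0,0,0,-7.1],[0,0,0,0,-7.1],[0,0,0,0,-7.1],[0,0,0,0,-7.1],[0,0,0,0,-7.1]])

```text
time: 3.43
tool_pos: [0.5117, 0.1331, 0.273]
tcp_rot: [-0.339, -3.122, 0.001]
wrist_force: [0.2, -1.4, -0.1]
width: 0.5
grip_force: 0.0
```

```bash
python3 - <<'E'
from h import *
im,P=cam('wrist');save('w1.png',im);np.savez('w1.npz',im=im,P=P)
s=bot.read_state();print(s['time'],s['q'],s['tool_pos'],s['tcp_rot'],s['width'])
E
```

```text
3.4833 [ 2.07446001e-01 -5.05513002e-02  1.82301950e+00 -1.84925473e-05
  1.37025405e+00 -1.15247405e+00] [0.51169865 0.13313779 0.2729604 ] [-3.30511976e-01 -3.12308328e+00  5.73044697e-04] 0.5001424276778784
```

View pics/w1.png

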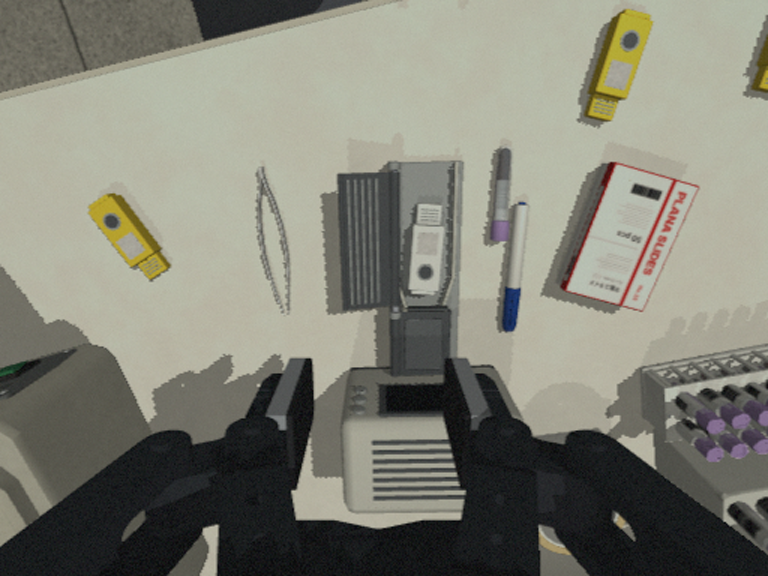

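The wrist view has the tray at x 390-462, y 160-310, the bar at (363,240), and the cartridge from (428,206) (tongue end) to (424,293). The cover is at (420,340). The tool is nearly aligned with the tray.

```bash
python3 - <<'E'
from h import *
z=np.load('w1.npz');P=z['P'];im=z['im'].astype(int)
yaw0=np.radians(-11.5);ex=np.array([np.cos(yaw0),np.sin(yaw0)]);ey=np.array([-ex[1],ex[0]])
box=np.zeros(P.shape[:2],bool);box[100:260,218:315]=1
px=lambda u,v:P[int(v/1.5),int(u/1.5)].round(4)
for n,a in dict(trayBL=(391,164),trayBR=(460,163),tongueend=(430,207),body=(425,293),well=(425,271),coverR=(444,310),barmid=(363,240)).items():print(n,px(*a))
Z=P[...,2]
def rect(m,n):
    q=P[m][:,:2];r=cv2.minAreaRect(q.astype(np.float32));print(n,m.sum(),np.round(r[0],4),np.round(r[1],4),r[2],'z',np.nanmedian(Z[m]).round(4))
g=im.min(-1)
m=box&(Z>.02)&(Z<.036)&(g>130)
m=cv2.morphologyEx(m.astype(np.uint8),cv2.MORPH_OPEN,np.ones((3,3)))>0;rect(m,'cart body')
ys,xs=np.nonzero(m);print(xs.min()*1.5,xs.max()*1.5,ys.min()*1.5,ys.max()*1.5)
m2=box&(Z>.005)&(Z<.027)&(g>60);m2[:,:262]=0
m2=cv2.morphologyEx(m2.astype(np.uint8),cv2.MORPH_OPEN,np.ones((3,3)))>0;rect(m2,'tray')
# bar: dark slanted
b=box&(Z>.03)&(Z<.055)&(np.arange(512)[None]<266)&(np.arange(384)[:,None]<212)
b=cv2.morphologyEx(b.astype(np.uint8),cv2.MORPH_OPEN,np.ones((3,3)))>0;rect(b,'bar')
# housing top
h=(np.abs(Z-.11)<.006)&(np.hypot(P[...,0]-.695,P[...,1]-.137)<.13);rect(h,'house')
E
```

```text
trayBL [0.4531 0.1563 0.0384]
trayBR [0.466  0.2163 0.0106]
tongueend [0.4973 0.1824 0.0215]
body [0.5723 0.1636 0.0267]
well [0.5506 0.1675 0.0296]
coverR [0.5891 0.1778 0.0341]
barmid [0.5098 0.1206 0.0421]
cart body 1008 [0.5332 0.1726] [0.027  0.0805] 74.10694885253906 z 0.0283
409.5 442.5 204.0 292.5
tray 3118 [0.5525 0.1733] [0.0565 0.1883] 78.35081481933594 z 0.0108
bar 3661 [0.515  0.1243] [0.0507 0.1364] 78.4930191040039 z 0.04
house 4637 [0.6959 0.1369] [0.1467 0.0924] 78.65199279785156 z 0.1108
```

jog_arm(motion=[[0.1,10,3,10,-0.6],[0.1,10,3,25,0],[0.1,10,3,30,0],[0.1,10,2.6,30,0],[0.1,0,0,30,0],[0.1,0,0,25,0],[0.1,0,0,0,0],[0.1,0,0,0,0]])

```text
time: 4.15
tool_pos: [0.4738, 0.1527, 0.1221]
tcp_rot: [-0.334, -3.12, 0.002]
wrist_force: [0.1, 0.1, 1.3]
width: 0.552
grip_force: 0.0
```

```bash
python3 - <<'E'
from h import *
s=bot.read_state()
im,P=cam('wrist');save('w2.png',im);np.savez('w2.npz',im=im,P=P)
Rm=R.from_rotvec(s['tcp_rot']).as_matrix();t=s['tool_pos']
print(s['time'],t,s['tcp_rot'],s['width'],2*np.degrees(np.arctan2(s['tcp_rot'][1],s['tcp_rot'][0])))
L=(P-t)@Rm*1000
m=(L[...,2]>-45)&(L[...,2]<12)&(np.abs(L[...,0])<25)&(np.abs(L[...,1])<70)&(np.arange(384)[:,None]>180)
for sgn in(-1,1):
    q=L[m&(np.sign(L[...,1])==sgn)]
    print(sgn,len(q),np.nanpercentile(q,[1,5,50,95,99],axis=0).round(1).tolist())
np.save('L2.npy',L)
E
```

```text
4.15 [0.47379815 0.15266305 0.12209021] [-3.34305617e-01 -3.11969754e+00  2.43288595e-03] 0.5519115315837032 -192.23290673900433
-1 445 [[-9.2, -36.3, -44.9], [-7.0, -35.0, -44.5], [8.1, -23.5, -39.9], [12.4, -23.2, -32.6], [12.6, -23.1, -31.0]]
1 452 [[-9.3, 23.5, -44.9], [-7.2, 23.6, -44.6], [8.0, 24.0, -39.8], [12.3, 35.5, -32.6], [12.5, 36.9, -31.0]]
```

View pics/w2.png

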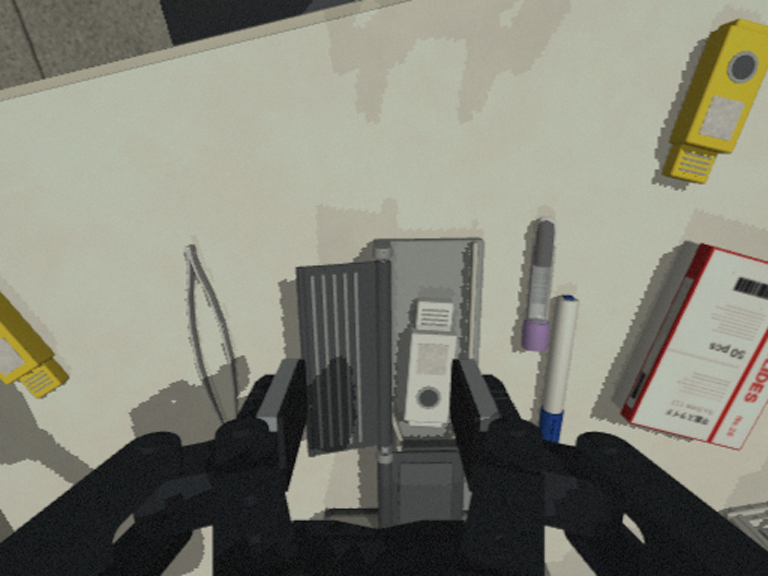

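The closer view shows the tongue end at (434,303), the well at (428,398), the rear post at (384,252), and the bar from (300,268) to (355,450). The fingertips are at (295,365) and (465,365), level with the bar and tray respectively.

```bash
python3 - <<'E'
from h import *
z=np.load('w2.npz');P=z['P'];im=z['im'].astype(int);L=np.load('L2.npy');Z=P[...,2]
for u,v in((297,364),(290,375),(280,385),(300,380),(458,364),(465,375),(475,385)):
    print((u,v),L[int(v/1.5),int(u/1.5)].round(1))
o=np.array([.586,.158]);a=np.radians(-11.5);ex=np.array([np.cos(a),np.sin(a)]);ey=np.array([-ex[1],ex[0]])
A=np.stack([(P[...,:2]-o)@ex,(P[...,:2]-o)@ey,Z],-1)*1000
for n,(u,v) in dict(post=(384,252),trayBL=(395,241),trayBR=(480,241),tongueL=(420,304),tongueR=(449,304),well=(428,398),barTL=(300,270),barBL=(310,452),barTR=(372,264),coverR=(455,455),coverL=(400,455)).items():print(n,A[int(v/1.5),int(u/1.5)].round(1))
g=im.min(-1);box=np.zeros(Z.shape,bool);box[190:300,260:310]=1
m=box&(Z>.015)&(Z<.036)&(g>120)
m=cv2.morphologyEx(m.astype(np.uint8),cv2.MORPH_OPEN,np.ones((3,3)))>0
print(cv2.minAreaRect(A[m][:,:2].astype(np.float32)),cv2.boxPoints(cv2.minAreaRect(A[m][:,:2].astype(np.float32))).round(1))
b=np.zeros(Z.shape,bool);b[170:305,190:250]=1
b&=(Z>.03)&(Z<.056)
b=cv2.morphologyEx(b.astype(np.uint8),cv2.MORPH_OPEN,np.ones((5,5)))>0
print('bar',cv2.minAreaRect(A[b][:,:2].astype(np.float32)),cv2.boxPoints(cv2.minAreaRect(A[b][:,:2].astype(np.float32))).round(1))
E
```

```text
(297, 364) [ 11.7 -24.5 -37.1]
(290, 375) [ 12.1 -25.2 -46.1]
(280, 385) [ 12.2 -27.1 -51.7]
(300, 380) [  7.9 -23.2 -40.8]
(458, 364) [ 12.3  24.7 -38.6]
(465, 375) [ 12.2  25.6 -46.3]
(475, 385) [ 12.5  27.  -52.3]
post [-129.5  -23.9   38.7]
trayBL [-130.4  -17.2    8.6]
trayBR [-129.8   34.5    8.8]
tongueL [-94.2  -2.3  20.9]
tongueR [-93.8  14.9  20.4]
well [-34.7   2.4  28.6]
barTL [-122.1  -68.9   47.1]
barBL [ -9.4 -70.3  47. ]
barTR [-122.2  -30.6   35.9]
coverR [ 1.7 19.3 35.9]
coverL [nan nan nan]
((-54.427345275878906, 3.796196937561035), (27.48556137084961, 81.38290405273438), 85.98674011230469) [[-96.   -7.1]
 [-14.8 -12.8]
 [-12.9  14.7]
 [-94.1  20.4]]
bar ((-64.60579681396484, -51.78159713745117), (42.24530029296875, 118.24714660644531), 89.08209991455078) [[-124.1  -72. ]
 [  -5.8  -73.8]
 [  -5.2  -31.6]
 [-123.4  -29.7]]
```

jog_arm(motion=[[0.1,4,0,15,0],[0.1,0,0,20,0],[0.1,0,0,20,0],[0.1,0,0,15,0],[0.1,0,0,5,0],[0.1,0,0,0,0],[0.1,0,0,0,0]])

```text
time: 4.78
tool_pos: [0.4732, 0.1543, 0.0504]
tcp_rot: [0.333, 3.121, 0.002]
wrist_force: [0.0, -0.1, -0.1]
width: 0.549
grip_force: 0.0
```

jog_arm(motion=[[0.1,0,0,5,0],[0.1,0,0,5,0],[0.1,0,0,0,0]])

```text
time: 5.03
tool_pos: [0.4716, 0.1539, 0.0385]
tcp_rot: [0.333, 3.124, 0.0]
wrist_force: [-0.6, -0.3, 0.3]
width: 0.549
grip_force: 0.0
```

```bash
python3 - <<'E'
from h import *
s=bot.read_state()
im,P=cam('wrist');save('w3.png',im);np.savez('w3.npz',im=im,P=P)
print(s['time'],s['tool_pos'],s['wrist_force'])
L=np.load('L2.npy')
for u,v in((345,530),(345,550),(380,560)):print(L[int(v/1.5),int(u/1.5)].round(1))
E
```

```text
5.0333 [0.47158448 0.15389262 0.03849449] [-0.58780268 -0.26290735  0.33745034]
[  11.5   -5.3 -103.5]
[  11.9   -5.  -108.1]
[  11.9    0.7 -110.2]
```

View pics/w3.png

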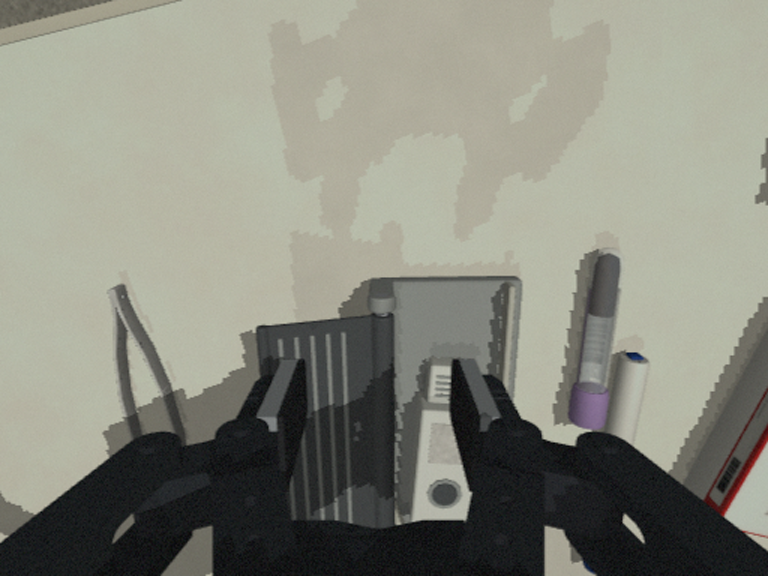

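The left finger is over the bar at (295,365) and the right one is over the tray behind the tongue at (440,365). The tips look higher than the TCP reading suggests, with no contact yet, so I'll descend by feel.

jog_arm(motion=[[0.1,0,0,4,0],[0.1,0,0,4,0],[0.1,0,0,4,0],[0.1,0,0,4,0],[0.1,0,0,0,0]])

```text
time: 5.5
tool_pos: [0.4706, 0.1537, 0.0214]
tcp_rot: [-0.332, -3.122, 0.001]
wrist_force: [-0.7, -0.2, 0.4]
width: 0.55
grip_force: 0.0
```

jog_arm(motion=[[0.1,0,0,4,0],[0.1,0,0,4,0],[0.1,0,0,0,0],[0.1,0,0,0,0]])

```text
time: 5.83
tool_pos: [0.4713, 0.1538, 0.0142]
tcp_rot: [-0.332, -3.123, 0.0]
wrist_force: [-0.3, 0.1, -0.4]
width: 0.553
grip_force: 0.0
```

```bash
python3 - <<'E'
from h import *
s=bot.read_state()
im,P=cam('wrist');np.savez('w4.npz',im=im,P=P)
print(s['time'],s['tool_pos'],s['wrist_force'],s['torque'])
o=np.array([.586,.158]);a=np.radians(-11.9);ex=np.array([np.cos(a),np.sin(a)]);ey=np.array([-ex[1],ex[0]])
A=np.concatenate([((P[...,:2]-o)@np.stack([ex,ey],1)),P[...,2:]],-1)*1000
# bar slope
m=(A[...,0]>-122)&(A[...,0]<-20)&(A[...,1]<-36)&(A[...,1]>-72)&(A[...,2]<60)&(A[...,2]>3)
q=A[m];print('bar',m.sum(),np.polyfit(q[:,1],q[:,2],1))
L=(P-s['tool_pos'])@R.from_rotvec(s['tcp_rot']).as_matrix()*1000
for sgn in(-1,1):
    m=(L[...,0]<15)&(L[...,0]>10)&(L[...,1]*sgn>20)&(L[...,1]*sgn<45)&(L[...,2]>-60)&(np.arange(384)[:,None]>230);print(np.nanmax(L[m][:,2]),np.nanmax(A[m][:,2]),np.nanmin(A[m][:,2]))
E
```

```text
5.8333 [0.47125394 0.15383143 0.01420285] [-0.27204384  0.10145133 -0.44324865] [ 0.03740014  0.04146685 -0.04538737]
bar 4964 [-0.33508342 24.90839884]
-23.656325859897862 74.19263695771882 37.87569780792421
-32.48973230754751 74.19338216363337 46.69109922046061
```

jog_arm(motion=[[0.1,0,0,4,0],[0.1,0,0,4,0],[0.1,0,0,0,0]])

```text
time: 6.13
tool_pos: [0.4718, 0.1539, 0.0062]
tcp_rot: [0.332, 3.124, -0.0]
wrist_force: [0.2, -0.1, 2.4]
width: 0.549
grip_force: 1.0
```

jog_arm(motion=[[0.1,0,0,4,0],[0.1,0,0,4,0],[0.1,0,0,0,0]])

```text
time: 6.38
tool_pos: [0.4718, 0.154, -0.0018]
tcp_rot: [0.332, 3.123, 0.0]
wrist_force: [1.9, -0.9, 3.9]
width: 0.548
grip_force: 1.5
```

```bash
cat > look.py <<'E'
from h import *
import sys
s=bot.read_state()
im,P=cam('wrist');np.savez(sys.argv[1]+'.npz',im=im,P=P)
print(s['time'],s['tool_pos'],s['wrist_force'],s['torque'])
o=np.array([.586,.158]);a=np.radians(-11.9);ex=np.array([np.cos(a),np.sin(a)]);ey=np.array([-ex[1],ex[0]])
A=np.concatenate([((P[...,:2]-o)@np.stack([ex,ey],1)),P[...,2:]],-1)*1000
print('TCP analyser',(s['tool_pos'][:2]-o)@np.stack([ex,ey],1)*1000)
m=(A[...,0]>-122)&(A[...,0]<-20)&(A[...,1]<-36)&(A[...,1]>-72)&(A[...,2]<60)&(A[...,2]>3)&(np.arange(384)[:,None]<242)
q=A[m];print('bar',m.sum(),np.polyfit(q[:,1],q[:,2],1) if m.sum()>9 else '')
save(sys.argv[1]+'.png',im)
E
python3 look.py w5
```

```text
6.3833 [ 0.47184076  0.15397707 -0.00184694] [ 1.9488254  -0.90970746  3.87120599] [-0.15521413 -0.1472731   0.01979059]
TCP analyser [-110.87629874  -27.4765879 ]
bar 250 [ 0.18911259 38.83994748]
```

View pics/w5.png

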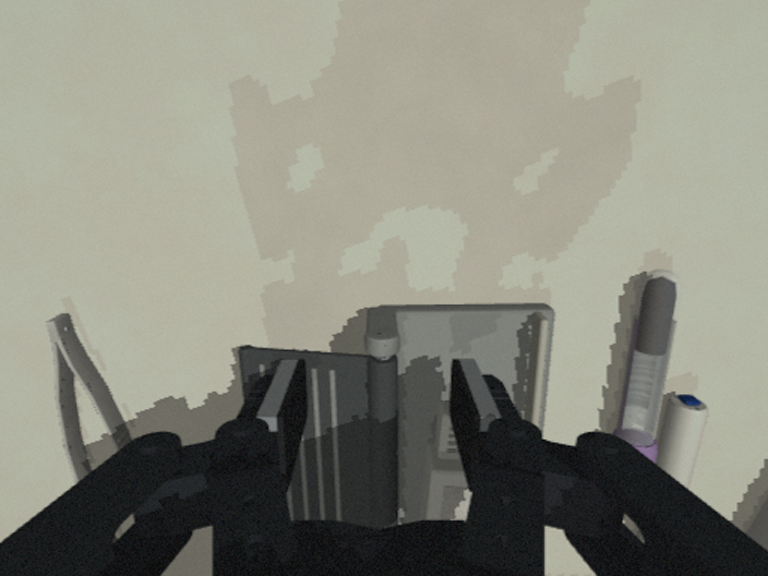

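Contact is confirmed: the bar is tilting with 4 N upwards, so the tips sit about 32 mm above the reported TCP. The right finger is on the tray behind the tongue at (445,440). Pressing on to a tip height of about 16 mm.

jog_arm(motion=[[0.1,0,0,3,0],[0.1,0,0,3,0],[0.1,0,0,3,0],[0.1,0,0,3,0],[0.1,0,0,1.5,0],[0.1,0,0,0,0],[0.1,0,0,0,0]])

```text
time: 7.02
tool_pos: [0.4713, 0.1536, -0.0152]
tcp_rot: [-0.332, -3.123, 0.001]
wrist_force: [0.0, -1.7, 3.3]
width: 0.55
grip_force: 1.7
```

```bash
python3 look.py w6; python3 - <<'E'
from h import *
im,P=cam('side')
import cv2
u0,v0=110,140
save('s6.png',im[130:260,160:330],4)
o=np.array([.586,.158]);a=np.radians(-11.9);ex=np.array([np.cos(a),np.sin(a)]);ey=np.array([-ex[1],ex[0]])
A=np.concatenate([((P[...,:2]-o)@np.stack([ex,ey],1)),P[...,2:]],-1)*1000
m=(A[...,0]>2)&(A[...,0]<58)&(abs(A[...,1])<40)&(A[...,2]>38)
print('cover pts',m.sum(),np.nanpercentile(A[m],[2,50,98],axis=0) if m.any() else '')
E
```

```text
7.0167 [ 0.47134157  0.15363795 -0.015179  ] [ 0.00925204 -1.73175145  3.28072926] [-0.28397391 -0.0398063   0.02843031]
TCP analyser [-111.29483493  -27.91135516]
bar 138 [ 0.63838398 48.29527505]
cover pts 49 [[ 4.45236718 -3.40604947 67.12887171]
 [28.4406454   6.09938836 71.22522808]
 [55.42897636 11.04305018 74.05758904]]
```

View pics/s6.png

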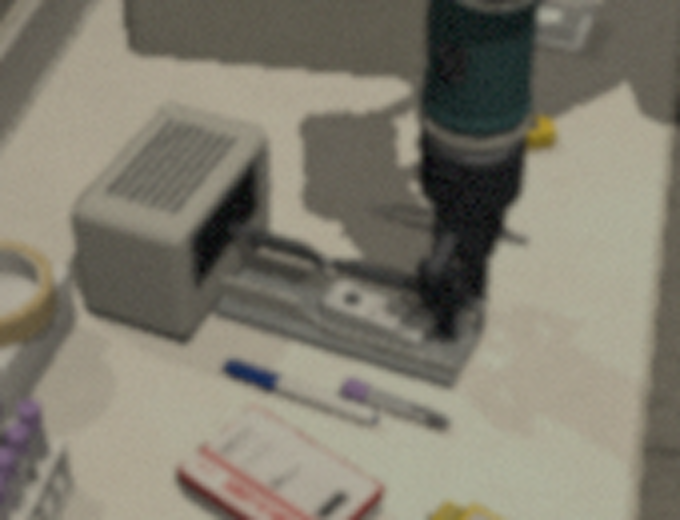

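The side view shows the cover standing open (edge at about 72 mm) with the cartridge in front of it and the finger behind the tongue at (440,325). Pushing in.

jog_arm(motion=[[0.1,-3,0,0,0],[0.1,-4,0,0,0],[0.1,-5,0,0,0],[0.1,-5,0,0,0],[0.1,-5,0,0,0],[0.1,-5,0,0,0],[0.1,-5,0,0,0],[0.1,-3,0,0,0],[0.1,0,0,0,0]])

```text
time: 7.87
tool_pos: [0.5072, 0.1463, -0.0147]
tcp_rot: [0.332, 3.123, 0.0]
wrist_force: [-0.3, -3.0, 2.0]
width: 0.55
grip_force: 1.7
```

```bash
cat > side.py <<'E'
from h import *
import sys
s=bot.read_state();im,P=cam('side');save(sys.argv[1]+'.png',im[150:240,190:310],5)
o=np.array([.586,.158]);a=np.radians(-11.9);B=np.array([[np.cos(a),-np.sin(a)],[np.sin(a),np.cos(a)]])
A=np.concatenate([(P[...,:2]-o)@B,P[...,2:]],-1)*1000
print(s['time'],'TCP',(s['tool_pos'][:2]-o)@B*1000,s['tool_pos'][2],s['wrist_force']@np.block([[B,np.zeros((2,1))],[np.zeros((1,2)),1]]))
m=(A[...,0]>2)&(A[...,0]<58)&(abs(A[...,1])<40)&(A[...,2]>38);print('cover',m.sum(),np.nanpercentile(A[m],[5,50,95],axis=0)[:,1:].tolist() if m.any() else '')
g=im.min(-1).astype(int)
m=(A[...,0]>-110)&(A[...,0]<66)&(abs(A[...,1])<16)&(A[...,2]>14)&(A[...,2]<33)&(g>105);q=A[m];print('white',m.sum(),np.percentile(q,[1,50,99],axis=0).round(1).tolist() if len(q) else '')
E
python3 side.py s7
```

```text
7.8667 TCP [-74.71903892 -27.67201751] -0.014718061031944195 [ 0.26772479 -2.9659534   2.03520822]
cover 50 [[-2.5209410613039056, 66.55575270506884], [5.999363642028641, 71.13404031211019], [10.450918805698416, 73.627046374133]]
white 103 [[-63.9, -9.4, 15.6], [-18.9, 8.4, 28.3], [15.0, 15.7, 31.0]]
```

jog_arm(motion=[[0.1,-4,0,0,0],[0.1,-5,0,0,0],[0.1,-5,0,0,0],[0.1,-5,0,0,0],[0.1,-5,0,0,0],[0.1,-5,0,0,0],[0.1,-5,0,0,0],[0.1,-4,0,0,0],[0.1,-2,0,0,0],[0.1,0,0,0,0]])

```text
time: 8.75
tool_pos: [0.5459, 0.138, -0.0148]
tcp_rot: [0.332, 3.123, 0.0]
wrist_force: [-0.5, -2.0, 2.5]
width: 0.551
grip_force: 1.7
```

jog_arm(motion=[[0.1,-1.5,0,0,0],[0.1,-1.5,0,0,0],[0.1,0,0,0,0]])

```text
time: 9.0
tool_pos: [0.5479, 0.1375, -0.0149]
tcp_rot: [-0.332, -3.124, 0.0]
wrist_force: [-2.6, -1.7, 2.2]
width: 0.55
grip_force: 1.9
```

```bash
python3 side.py s8
```

```text
9.0 TCP [-33.09010152 -27.94596193] -0.014890754402461404 [-2.21632664 -2.18870219  2.15466343]
cover 60 [[-35.0686338769909, 66.7237061888018], [5.607957230432842, 70.87528150290251], [10.779315396655283, 381.03014678451456]]
white 70 [[-20.5, -6.7, 18.3], [22.4, 9.7, 28.2], [57.8, 15.6, 31.5]]
```

jog_arm(motion=[[0.1,-1.5,0,0,0],[0.1,-1.5,0,0,0],[0.1,-1,0,0,0],[0.1,0,0,0,0]])

```text
time: 9.38
tool_pos: [0.5519, 0.1366, -0.015]
tcp_rot: [0.332, 3.124, -0.0]
wrist_force: [-3.8, -1.2, 1.9]
width: 0.552
grip_force: 1.8
```

jog_arm(motion=[[0.1,-1,0,0,0],[0.1,0,0,0,0]])

```text
time: 9.55
tool_pos: [0.5529, 0.1364, -0.0149]
tcp_rot: [0.332, 3.124, -0.0]
wrist_force: [-3.6, -1.8, 2.5]
width: 0.551
grip_force: 1.8
```

jog_arm(motion=[[0.1,-1,0,0,0],[0.1,0,0,0,0]])

```text
time: 9.72
tool_pos: [0.554, 0.1362, -0.0149]
tcp_rot: [0.332, 3.124, 0.0]
wrist_force: [-2.5, -2.0, 2.2]
width: 0.549
grip_force: 1.8
```

```bash
python3 side.py s9
```

```text
9.7167 TCP [-26.84118388 -27.91083224] -0.014863232850730344 [-2.00673264 -2.50902808  2.20871178]
cover 81 [[-36.3563020226096, 67.1809236232781], [4.201433267078848, 72.53028787146188], [9.471907699179212, 387.24550007307874]]
white 69 [[-13.1, -4.5, 18.3], [30.0, 9.2, 28.4], [64.2, 15.3, 32.2]]
```

Not yet against the stop; continuing in 1 mm steps.

jog_arm(motion=[[0.1,-1,0,0,0],[0.1,0,0,0,0]])

```text
time: 9.93
tool_pos: [0.5546, 0.1361, -0.0149]
tcp_rot: [-0.332, -3.124, 0.0]
wrist_force: [-3.1, -1.6, 3.2]
width: 0.553
grip_force: 2.6
```

jog_arm(motion=[[0.1,-1,0,0,0],[0.1,0,0,0,0]])

```text
time: 10.1
tool_pos: [0.5546, 0.1361, -0.015]
tcp_rot: [-0.332, -3.122, 0.0]
wrist_force: [-5.6, -0.2, 6.7]
width: 0.552
grip_force: 3.8
```

jog_arm(motion=[[0.1,-1,0,0,0],[0.1,0,0,0,0]])

```text
time: 10.27
tool_pos: [0.5547, 0.136, -0.0151]
tcp_rot: [-0.332, -3.12, 0.0]
wrist_force: [-8.1, -0.3, 6.8]
width: 0.55
grip_force: 5.2
```

jog_arm(motion=[[0.1,-1.5,0,0,0],[0.1,0,0,0,0]])

```text
time: 10.43
tool_pos: [0.5547, 0.1359, -0.0152]
tcp_rot: [-0.331, -3.117, 0.001]
wrist_force: [-12.4, 0.7, 10.3]
width: 0.544
grip_force: 7.1
```

jog_arm(motion=[[0.1,3,0,0,0],[0.1,3,0,0,0],[0.1,4,0,0,0],[0.1,2,0,0,0],[0.1,0,0,0,0]])

```text
time: 10.85
tool_pos: [0.5477, 0.1382, -0.0141]
tcp_rot: [0.332, 3.121, 0.002]
wrist_force: [1.7, -2.1, 3.1]
width: 0.549
grip_force: 1.7
```

```bash
python3 side.py s10
```

```text
10.85 TCP [-33.35631557 -27.26781511] -0.014088309623671608 [ 2.1394433  -1.71073219  3.10401752]
cover 61 [[-31.79916814819888, 67.40815492248787], [6.1349426707427135, 70.52181825802073], [10.298035447363967, 377.5863941287341]]
white 77 [[-26.6, -6.5, 16.6], [27.4, 9.7, 28.5], [64.0, 15.4, 31.0]]
```

View pics/s10.png

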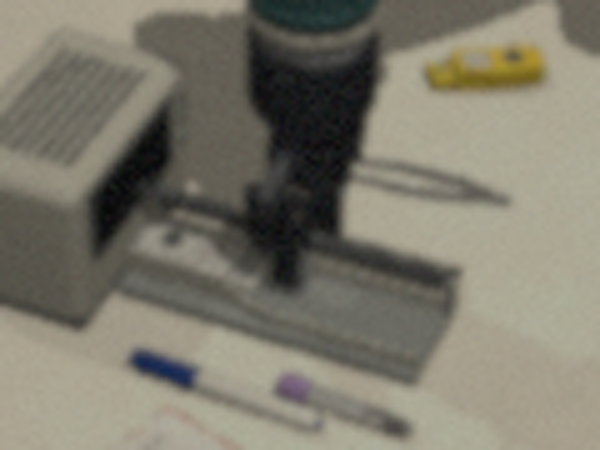

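The picture shows the cartridge home in the bay (well at (172,238)), the cover still open, and the finger clear behind the tongue at (285,275). Letting the bar up gently, then rising clear.

jog_arm(motion=[[0.1,1,0,-2,0],[0.1,1,0,-3,0],[0.1,0,0,-3,0],[0.1,0,0,-3,0],[0.1,0,0,-3,0],[0.1,0,0,-3,0],[0.1,0,0,-3,0],[0.1,0,0,-3,0],[0.1,0,0,-3,0],[0.1,0,0,-5,0]])

```text
time: 11.73
tool_pos: [0.544, 0.1386, 0.016]
tcp_rot: [-0.332, -3.123, -0.0]
wrist_force: [-0.6, 1.0, -0.3]
width: 0.55
grip_force: 0.0
```

jog_arm(motion=[[0.1,0,0,-15,0],[0.1,0,0,-25,0],[0.1,5,0,-30,0],[0.1,10,0,-30,0],[0.1,15,0,-30,0],[0.1,15,0,-30,0],[0.1,15,0,-20,0],[0.1,5,0,-10,0],[0.1,0,0,0,0],[0.1,0,0,0,0]])

```text
time: 12.57
tool_pos: [0.4812, 0.152, 0.206]
tcp_rot: [0.332, 3.123, 0.0]
wrist_force: [0.4, 0.7, -0.3]
width: 0.548
grip_force: 0.0
```

```bash
python3 - <<'E'
from h import *
s=bot.read_state();im,P=cam('wrist');save('w11.png',im);print(s['time'],s['tool_pos'],s['wrist_force'])
o=np.array([.586,.158]);a=np.radians(-11.9);B=np.array([[np.cos(a),-np.sin(a)],[np.sin(a),np.cos(a)]])
A=np.concatenate([(P[...,:2]-o)@B,P[...,2:]],-1)*1000
m=(A[...,0]>8)&(A[...,0]<55)&(A[...,1]>-20)&(A[...,1]<18)&(A[...,2]<90);print('cover z',np.nanpercentile(A[m][:,2],[5,50,95]))
m=(A[...,0]>-90)&(A[...,0]<-3)&(abs(A[...,1])<12)&(A[...,2]>16)&(A[...,2]<30)&(im.min(-1)>100);print('tongue x',m.sum(),np.nanpercentile(A[m],[2,98],axis=0))
E
```

```text
12.5667 [0.48116342 0.15198311 0.20596636] [ 0.37694568  0.65877861 -0.34856303]
cover z [35.1563991  36.83370881 38.03142234]
tongue x 166 [[-16.26491984  -5.50894945  17.51817913]
 [ -3.32502752  11.7052796   23.40075816]]
```

View pics/w11.png

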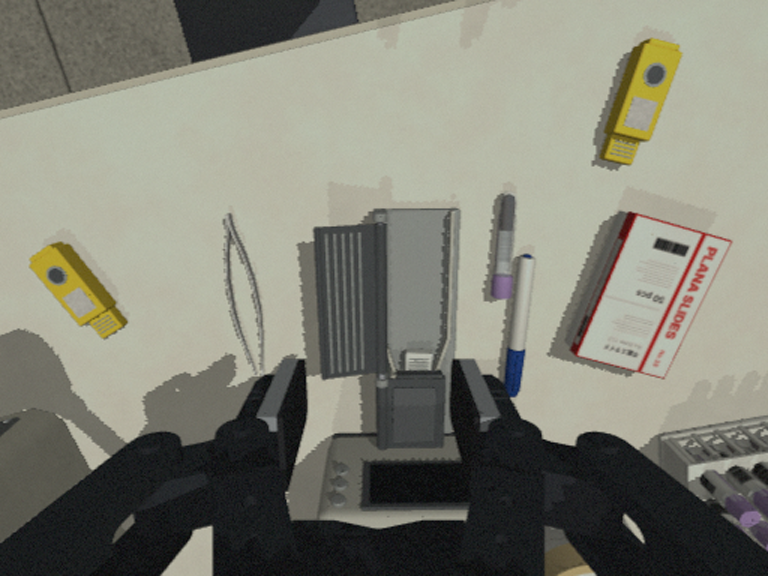

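The cover is shut over the cartridge at (412,405), flat at 36 mm. The tongue shows 16 mm out at (419,360), and everything else lies undisturbed. Handing in.

```bash
python3 -c "
from workcell import bot
print(bot.finish_job())"
```

```text
the job is handed in; nothing more can be done
None
```

The cartridge is fully home, with its tongue about 16 mm out of the mouth, the cover is shut over it, the arm is clear, and the job was handed in at about 12.6 s with the other things where they lay.

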